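# Load an LED driver into the bench test dock

## Task

Put the LED driver cartridge into the well of the bench test dock, its grooved side towards the spring plunger, and press it gently down against the spring contacts until the plunger's ball clicks into the groove and holds it. Only then throw the dock's toggle switch fully over to on, away from the robot. Do not force the driver, and leave the other things on the desk where they are.

Things in the scene. Friction and masses are not known exactly. Their poses are not given: they have to be found in the camera images.
- driver: the LED driver: light grey upright box with a black cap, 42 (x) x 30 (y) x 108 (z) mm, about 140 g, loose, standing upright on the desk. Origin: centre of its underside; z up. Its side faces (normal to y, 30 mm apart) are flat, for gripping. The groove is in its -x face. It starts turned at most 0.9 rad from the dock's heading.
- driver_groove (a point): middle of the groove across the driver's -x face, 32.5 mm above the underside: 11 mm high (27 to 38 mm above the underside), 3.5 mm deep. Below it the face is flat down to 10 mm, then slopes in as a lead-in. The other faces have no groove.
- driver_top (a point): middle of the driver's flat black top, 108 mm above its underside
- dock: the test dock, fixed: dark base plate 120 (x) x 200 (y) mm, its top 12 mm above the desk; on it an aluminium guide block 68 x 54 mm, 98 mm high, at y = +45 mm with the well, and a grey switch box 64 x 58 mm, 69 mm high, at y = -55 mm. Origin: underside of the plate, at its centre, on the desk; z up; -x is its front, towards the robot.
- well_mouth (a point): centre of the well's mouth in the top of the guide block, 98 mm above the desk. The well is straight, 44.4 (dock x) x 32.4 (dock y) mm, with a 3 mm chamfer at the mouth. The driver goes in upright, its x and y along the dock's. It meets the ball with its underside 23 to 47 mm below the mouth, about 27 mm before it is home.
- well_low (a point): point on the well's axis 26 mm above the desk. A carriage in the well with sprung contact pins and plunger is clamped by hand somewhere in a 20 mm range, not measured: the driver is home with its underside between this point and 20 mm above it (6 N from the pins). They give 2 mm more at 3 N per mm, then stop hard.
- plunger_low (a point): front end of the plunger's barrel if the carriage is at its lowest (up to 20 mm higher in truth): a steel barrel 13 mm thick out of an upright slot in the guide block's front (-x) face, 35 mm long. Pressing the driver past the ball and home takes about 7 to 13 N; over 30 N in all on the dock damages the contacts.
- ball (a joint): how far the plunger's steel ball (10 mm) is pushed back into its barrel, in m: 0 fully out, about 0.0025 when it rides on the driver's flat side; when the driver is home it springs out into the groove to 0 again
- toggle (a joint): the toggle switch's steel bat lever, rad: 0 off, leaning 0.45 rad to the dock's -x; 0.9 fully on, leaning 0.45 rad to +x. It turns about an axis along the dock's y, at dock x = 0, y = -55 mm, 72 mm above the desk, stays where it is left and needs about 1.5 N at its tip
- toggle_tip (a point): centre of the rounded end of the toggle lever, 11 mm thick, 36 mm from its pivot (104 mm above the desk when off or on)
- solder_reel: bystander: solder reel with green flanges, 60 mm across, 35 mm high, loose; origin: centre of its underside
- glue_bottle: bystander: white glue bottle with orange nozzle, 47 mm across, 148 mm high, loose; origin: centre of its underside
Mind the look-alikes: they are no part of the job. Of the things that look like the driver, take the one that is farthest to the robot's right at the start.

How it is judged:
By the outcome, as a careful person would: the job done as asked, in the order asked, and still so for the second after the job is handed in, with the robot touching nothing.
It also fails if it takes over 54 s, if anything falls off the work surface, if the arm or the gripper's body presses on something with over 40 N, if the wrist force passes 120 N, or if a joint passes its speed limit or range.

## Robot

A 6-joint arm with a two-finger parallel gripper is mounted at the origin on a cart in front of the work surface, level with it; the furniture and walls round the work are solid. World frame = base frame: x ahead of the robot, y to its left, z up, the work surface at z = 0. Lengths are in mm, angles in rad, forces in N, time in s.
With the tool pointing down it reaches from about 350 to 875 mm from the base axis. Payload 4.2 kg.
Tool frame: the origin (TCP) lies at the very end of the fingers, on their centre line; the grasp point (between the pads) lies 19 mm behind it; z points along the fingers, y is the direction in which the jaws open and shut (so a half turn about z gives the same grasp; the last joint's range is limited). The gripper opens to 85 mm and grips with 20 to 120 N. Pads are 22 mm wide; open, the fingers measure 114 mm over their backs; the gripper's body (76 mm by 85 mm) begins 54 mm behind the grasp point. The pads swing forward as they close: fully open they stand 13 mm farther back than shut.
Start: joints at [1.482, 0.385, 0.008, 0, -1.194, -0.259], TCP at [212.986, 587.568, 231.312] pointing down, gripper open.
Joint ranges: [-3.14, 3.14], [-1.21, 2.06], [-1.07, 1.41], [-3.16, 2.05], [-2.99, -0.16], [-3.1, 3.1]. Speed limits (rad/s): [2.79, 2.79, 3.14, 3.14, 3.14, 3.14].

## Interface

Orientations are given as a unit quaternion [x, y, z, w].
In Python, from bench import arm gives the robot as it stands.
- The arm moves only by the tool apply_moves, never from a script. Its argument "plan" is one flat list of numbers, 5 for each row, row after row: the gripper's target within -1 to 1 (shut at 1, half-way at 0, fully open at -1), then the shift along the world's x, y, z in m, then the turn about the world's z in degrees. A call has 1 to 8 rows; each row is the pose to reach, as a shift and turn from the pose commanded when the call began; what a row does not reach only later rows make up. A row lasts 1/12 s, in which the tool goes at most 41.7 mm and 7.16 degrees, less where a joint would pass 70% of its speed; a pose out of reach is approached as far as the arm can. A call with a gripper value outside its range is refused whole. The fingers move at their own pace and stop on an object; the grip force is fixed at half the most. Time passes only in rows, so rows that repeat a pose let the fingers close. It gives the time, the measured TCP pose, the force and the opening at its end, in the units of the state.
- arm.read_state(): the state, without advancing time (a new reading comes with each control period).
- arm.get_image(name): name is "scene" or "top"; returns a dict with "color" (400x640x3 uint8, red, green, blue), "range_z" (400x640 float32, mm along the optical axis (not along the pixel's ray), 0 where there is no reading), "camera_matrix" (3x3 intrinsics, pixels), "k1" (the pictures are not rectified: a ray, as slopes to the right and down, at radius r is drawn at 1 + k1 r^2 times it, then the intrinsics apply), "camera_from_world" (4x4, takes a point from world to camera coordinates). Camera axes: x right, y down, z forward; pixel columns grow to the right and rows downward; lengths in mm; the calibration is good to about 2 mm. A picture is of the moment at which its call begins.
- arm.job_done(): hands the job in, once; it reports no verdict.
The state is a dict: "clock": time; "joints": joint angles; "joint_vel": joint speeds; "joint_efforts": joint torques, N m; "position": TCP position; "ee_rot": TCP orientation; "contact_force": force on the tool from outside, world axes, zero at the start; "wrist_torque": the same for the moment, N m; "gripper_width": finger opening in mm.
Only numpy, scipy, OpenCV 4.12 (cv2) and the standard library are available. Lean on these libraries where they do the work, as an engineer would, in place of code of your own. Each camera call takes 0.05 s, during which the arm holds its last target.

## Working session

There is one attempt and no reset: what is moved stays moved. The work goes in short steps, Python scripts to look and compute and a tool call to move; the robot and the scene stay as the last step left them, time stands still between calls to the robot, and variables do not carry over. Pictures are saved under pics/ and viewed, and the job is handed in when it is done.

Besides the shell and the picture viewer there is one more tool, called after ">>>" by a JSON object that holds its "method" and its "body". apply_moves: Moves the arm, as the interface text tells. Its arguments: {"type":"object","properties":{"plan":{"type":"array","items":{"type":"number"}}},"required":["plan"]}

```bash
mkdir -p pics; ls; cat > h.py <<'E'
import numpy as np, cv2
from bench import arm
def grab(n,tag):
    d=arm.get_image(n); np.savez('pics/%s_%s.npz'%(n,tag),**{k:np.asarray(v) for k,v in d.items()})
    cv2.imwrite('pics/%s_%s.png'%(n,tag),d['color'][:,:,::-1]); return d
def load(n,tag): return dict(np.load('pics/%s_%s.npz'%(n,tag)))
def rays(d,uv):
    uv=np.asarray(uv,float).reshape(-1,1,2); K=d['camera_matrix']; k1=float(d['k1'])
    p=cv2.undistortPoints(uv,K,np.array([k1,0,0,0.]),None,None,None,(3,50,1e-10)) if False else cv2.undistortPoints(uv,K,np.array([k1,0,0,0.]))
    p=p.reshape(-1,2); T=d['camera_from_world']; R=T[:3,:3]; c=-R.T@T[:3,3]
    return c,np.c_[p,np.ones(len(p))]@R
def onplane(d,uv,z):
    c,r=rays(d,uv); return c+r*((z-c[2])/r[:,2])[:,None]
def bydepth(d,uv):
    c,r=rays(d,uv); uv=np.asarray(uv,int).reshape(-1,2)
    return c+r*d['range_z'][uv[:,1],uv[:,0]][:,None]
def cloud(d):
    H,W=d['range_z'].shape; u,v=np.meshgrid(np.arange(W),np.arange(H)); uv=np.c_[u.ravel(),v.ravel()]
    P=bydepth(d,uv); P[d['range_z'].ravel()==0]=np.nan; return P.reshape(H,W,3)
def proj(d,P):
    T=d['camera_from_world']; p,_=cv2.projectPoints(np.asarray(P,float).reshape(-1,1,3),cv2.Rodrigues(T[:3,:3])[0],T[:3,3],d['camera_matrix'],np.array([float(d['k1']),0,0,0.])); return p.reshape(-1,2)
E
python3 - <<'E'
from h import *
for n in('scene','top'):
    d=grab(n,'0'); T=d['camera_from_world']; print(n,-T[:3,:3].T@T[:3,3],d['k1'],d['camera_matrix'].tolist())
s=arm.read_state(); print(s)
E
```

```text
pics
scene [ 106.32609246 -604.00173707  677.5591716 ] -0.03800479218000125 [[377.093656769974, 0.0, 320.3807423244564], [0.0, 377.093656769974, 205.48395615409493], [0.0, 0.0, 1.0]]
top [ 423.57256683 -128.01903597  993.16358562] -0.06611065433134855 [[372.74830191659777, 0.0, 318.80609074525694], [0.0, 372.74830191659777, 203.77699955035445], [0.0, 0.0, 1.0]]
{'clock': 0.1, 'joints': array([ 1.48162350e+00,  3.85479425e-01,  6.79249435e-03, -4.31864380e-04,
       -1.19401356e+00, -2.58585840e-01]), 'joint_vel': array([ 0.00036216, -0.00251898,  0.00456926,  0.00231692, -0.00172472,
       -0.00110135]), 'joint_efforts': array([-5.04919080e-04, -3.93315697e+01,  1.88929224e+01,  4.19789493e+00,
       -2.58510707e-03,  5.84619329e-06]), 'position': array([212.81077914, 587.10874109, 230.34332841]), 'ee_rot': array([ 9.84906790e-01, -1.73082834e-01, -1.19438903e-04,  9.65647404e-04]), 'contact_force': array([ 0.47484487,  0.36524931, -0.43813633]), 'wrist_torque': array([ 0.01567376,  0.02840425, -0.00949512]), 'gripper_width': 85.47427142275649}
```

View pics/scene_0.png

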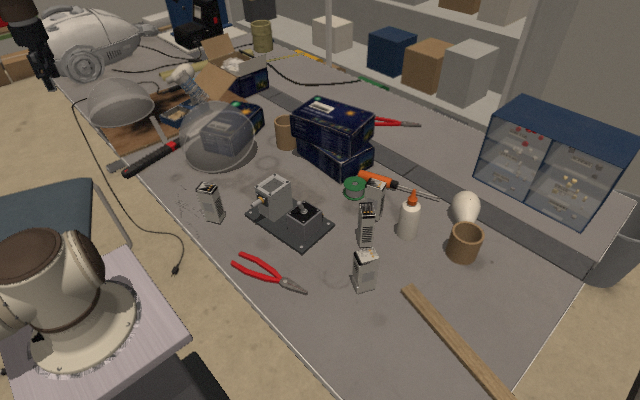

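View pics/top_0.png

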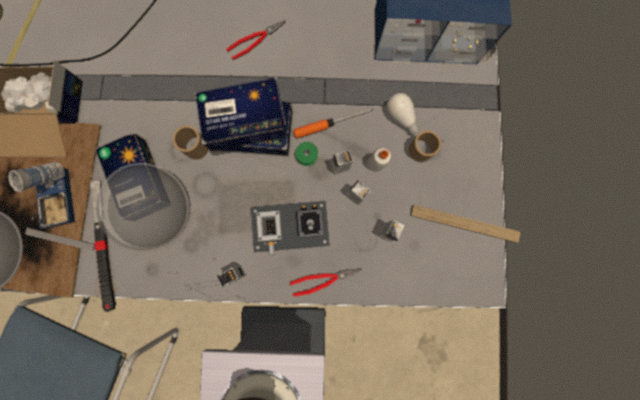

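```bash
python3 - <<'E'
from h import *
a=load('scene','0')['color'][:,:,::-1];b=load('top','0')['color'][:,:,::-1]
def c(i,x,y,w,h,s): return cv2.resize(i[y:y+h,x:x+w],None,fx=s,fy=s,interpolation=cv2.INTER_CUBIC)
cv2.imwrite('pics/c1.png',np.hstack([c(a,330,165,100,140,4),c(b,325,135,100,140,4)]))
cv2.imwrite('pics/c2.png',np.vstack([c(a,190,165,160,80,5)]))
cv2.imwrite('pics/c3.png',c(b,210,190,160,110,5))
E
```

```text
(no output)
```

View pics/c1.png

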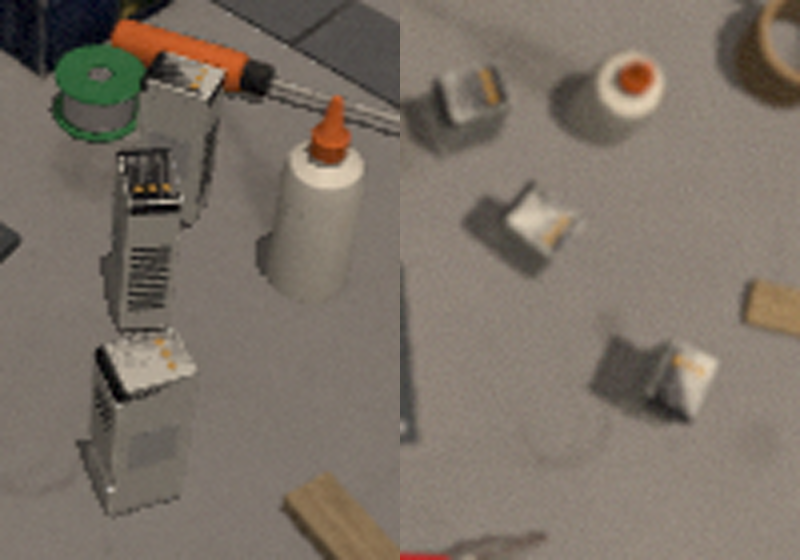

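View pics/c2.png

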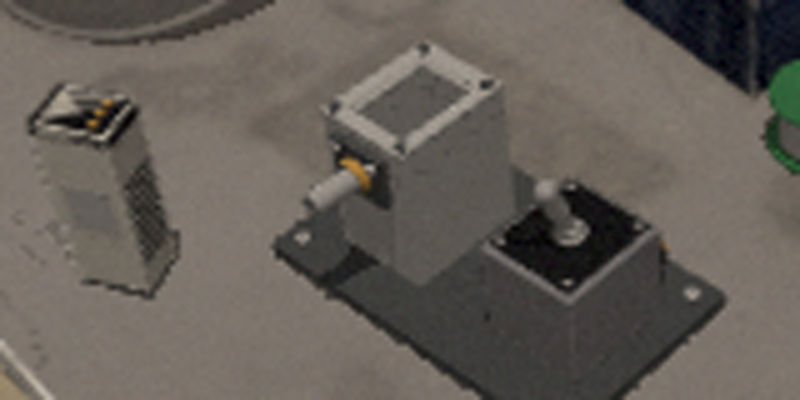

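View pics/c3.png

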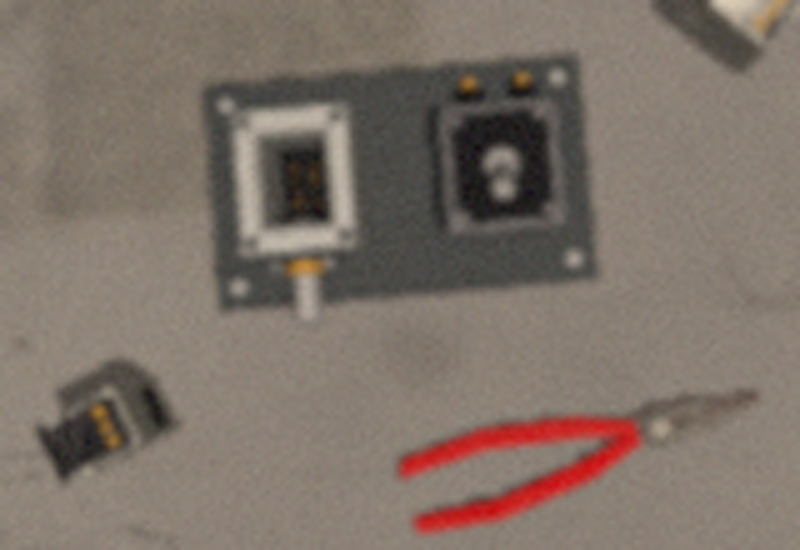

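```bash
python3 - <<'E'
from h import *
for n in('scene','top'):
    d=load(n,'0'); P=cloud(d); 
    def rep(name,x0,x1,y0,y1,z0,z1):
        m=(P[...,0]>x0)&(P[...,0]<x1)&(P[...,1]>y0)&(P[...,1]<y1)&(P[...,2]>z0)&(P[...,2]<z1)
        q=P[m]; 
        if len(q)<8: print(n,name,len(q));return
        r=cv2.minAreaRect(q[:,:2].astype(np.float32)); print(n,name,len(q),'z %.1f'%np.median(q[:,2]),np.round(r[0],1),np.round(r[1],1),round(r[2],1))
    if n=='top':
        for uv in [(396,230),(360,191),(343,159),(231,274),(268,226),(310,222),(290,240),(382,157)]: print(uv,bydepth(d,[uv])[0].round(1))
    else:
        for uv in [(365,256),(272,186),(209,188),(300,209)]: print(uv,bydepth(d,[uv])[0].round(1))
    c=bydepth(d,[(396,230)] if n=='top' else [(365,256)])[0]
    rep('drv',c[0]-45,c[0]+45,c[1]-45,c[1]+45,100,116)
    c=bydepth(d,[(268,240)] if n=='top' else [(253,188)])[0]
    rep('blk',c[0]-60,c[0]+80,c[1]-60,c[1]+60,92,104)
E
```

```text
(365, 256) [ 469.3 -319.2  108.2]
(272, 186) [488.    4.1  74. ]
(209, 188) [355.   64.5 110.3]
(300, 209) [ 486.2 -104.3   72. ]
scene drv 332 z 108.0 [ 473.1 -318.7] [31.8 42.1] 64.6
scene blk 0
(396, 230) [ 423.6 -128.   993.2]
(360, 191) [ 563.4 -231.3  108.1]
(343, 159) [ 640.7 -188.9  108.7]
(231, 274) [357.7  68.4 107.8]
(268, 226) [476.7  -5.4  41.9]
(310, 222) [ 487.2 -113.    82.5]
(290, 240) [443.3 -60.9  12.9]
(382, 157) [ 646.2 -282.2  118.5]
top drv 0
top blk 416 z 98.2 [473.3 -12.8] [73.5 54.4] 6.7
```

```bash
python3 - <<'E'
from h import *
for n in('scene','top'):
    d=load(n,'0'); P=cloud(d)
    def rep(name,cx,cy,r,z0,z1,ex=None):
        m=(abs(P[...,0]-cx)<r[0])&(abs(P[...,1]-cy)<r[1])&(P[...,2]>z0)&(P[...,2]<z1)
        q=P[m]; 
        if len(q)<8: print(n,name,len(q));return
        R=cv2.minAreaRect(q[:,:2].astype(np.float32)); b=cv2.boxPoints(R)
        e=[b[1]-b[0],b[2]-b[1]]; e.sort(key=lambda v:-np.hypot(*v)); a=np.degrees(np.arctan2(e[0][1],e[0][0]))
        a=(a+90)%180-90
        print(n,name,len(q),'z %.1f'%np.median(q[:,2]),np.round(R[0],1),'L',[round(float(np.hypot(*v)),1) for v in e],'longdir deg',round(float(a),2))
    rep('drv',472,-319,(45,45),104,112)
    rep('blk',473,-12,(60,50),95,102)
    rep('plate',473,-55,(100,130),9,16)
    rep('box',473,-105,(60,60),66,72)
    rep('tip',473,-110,(60,60),95,120)
E
python3 - <<'E'
from h import *
d=load('top','0');P=cloud(d)
print(d['range_z'][222:240:2,388:404:2].round(0)); 
g=P[214:242,255:282,2]; print(g[::2,::2].round(0))
E
```

```text
scene drv 292 z 108.2 [ 473.2 -318.5] L [42.1, 31.0] longdir deg -25.91
scene blk 302 z 98.6 [477.2 -15.6] L [70.4, 56.8] longdir deg 6.6
scene plate 1230 z 12.6 [473.1 -41. ] L [256.1, 138.6] longdir deg -75.03
scene box 430 z 69.5 [484.8 -93.1] L [103.2, 65.7] longdir deg -81.72
scene tip 31 z 106.6 [ 475.6 -117.8] L [10.4, 7.8] longdir deg -58.51
top drv 227 z 108.5 [ 472.9 -316. ] L [42.3, 29.9] longdir deg -26.04
top blk 376 z 98.3 [475.8 -12.4] L [68.5, 54.2] longdir deg 6.75
top plate 1865 z 12.6 [480.8 -56.9] L [200.2, 120.1] longdir deg -83.42
top box 478 z 69.5 [ 487.2 -111.9] L [64.1, 57.6] longdir deg 6.24
top tip 26 z 107.8 [ 476.3 -113.6] L [15.0, 9.6] longdir deg 2.21
[[940. 911. 886. 890. 888. 886. 997. 996.]
 [923. 899. 889. 885. 889. 887. 889. 887.]
 [909. 884. 885. 885. 887. 890. 884. 886.]
 [894. 885. 884. 887. 888. 886. 886. 887.]
 [883. 885. 887. 884.   0. 886. 884. 996.]
 [881. 884. 886. 886. 884. 883. 881. 993.]
 [885. 884. 884. 885. 885. 885. 994. 992.]
 [887. 885. 884. 881. 881. 884. 991. 990.]
 [922. 906. 887. 882. 882. 991. 989. 991.]]
[[ 11. 102.  97. 100
[... 302 characters left out ...]
.  43.  45.  43.  41.  99.  99.  98.  40.]
 [ 12. 100. 100.  98.  62.  23.  45.  48.  45.  46.  98.  98.  98.  44.]
 [ 14.  99.  99.  96.  66.  28.  42.  45.  41.  43.  95. 100.  98.  48.]
 [ 12.  98.  99.  98.  72.  29.  44.  46.  47.  43.  40. 101.  99.  56.]
 [ 11.  98.  97.  99.  69.  32.  43.  47.  43.  48.  41.  98.  99.  58.]
 [ 12.  11.  99.  99.  75.  36.  42.  44.  45.  43.  42.  97.  99.  63.]
 [ 12.  14.  97. 100.  74.  39.  37.  83.  78.  34.  94.  97.  97.  69.]
 [ 11.  11. 100.  98.  98.  98.  98.  98.  97. 100.  99. 103. 102.  73.]
 [  8.  14. 100.  99.  98.  97.  99.  96.  99. 102. 100.  98.  98.  77.]
 [ 14.  12. 100.  99.  88.  94.  91.  93.  93.  92.  92.  74.  14.  14.]]
```

>>> {"method": "apply_moves", "body": {"plan": [-1,0.02,-0.035,0,0,-1,0.04,-0.07,0,0,-1,0.06,-0.105,0,0,-1,0.08,-0.14,0,0,-1,0.1,-0.175,0,-2,-1,0.12,-0.21,0,-4,-1,0.14,-0.245,0,-6,-1,0.16,-0.28,0,-6]}}

```text
clock: 0.77
position: [373.3, 305.5, 231.1]
ee_rot: [0.974, -0.225, -0.0, 0.0]
contact_force: [0.4, 0.3, 0.4]
gripper_width: 85.3
```

>>> {"method": "apply_moves", "body": {"plan": [-1,0.012,-0.038,0,0,-1,0.024,-0.076,0,0,-1,0.036,-0.114,0,0,-1,0.048,-0.152,0,0,-1,0.06,-0.19,0,0,-1,0.07,-0.228,0,0,-1,0.08,-0.266,0,0,-1,0.09,-0.304,0,0]}}

```text
clock: 1.43
position: [462.8, 1.6, 231.2]
ee_rot: [0.975, -0.224, -0.0, -0.0]
contact_force: [1.4, -0.8, -0.7]
gripper_width: 85.5
```

>>> {"method": "apply_moves", "body": {"plan": [-1,0.002,-0.038,0,0,-1,0.004,-0.076,0,0,-1,0.006,-0.114,0,0,-1,0.008,-0.152,0,0,-1,0.009,-0.19,0,0,-1,0.01,-0.228,0,0,-1,0.01,-0.266,0,0,-1,0.01,-0.3,0,0]}}

```text
clock: 2.1
position: [472.4, -298.6, 230.8]
ee_rot: [0.974, -0.225, -0.0, -0.0]
contact_force: [0.7, 0.2, 0.2]
gripper_width: 85.7
```

```bash
cat > st.py <<'E'
from h import *
s=arm.read_state(); q=s['ee_rot']; 
print('t%.2f'%s['clock'],'pos',s['position'].round(1),'toolx deg',round(2*np.degrees(np.arctan2(q[1],q[0])),2),'F',s['contact_force'].round(2),'w',round(s['gripper_width'],1),'j',s['joints'].round(2))
E
python3 st.py
```

```text
t2.10 pos [ 472.4 -298.6  230.8] toolx deg -25.97 F [0.69 0.23 0.2 ] w 85.7 j [-0.27  0.27 -0.16 -0.   -1.14  1.39]
```

>>> {"method": "apply_moves", "body": {"plan": [-1,0,-0.018,0,0,-1,0,-0.018,-0.04,0,-1,0,-0.018,-0.07,0,-1,0,-0.018,-0.07,0]}}

```text
clock: 2.43
position: [468.4, -312.9, 154.4]
ee_rot: [0.974, -0.226, -0.007, -0.002]
contact_force: [-0.7, 0.8, -0.2]
gripper_width: 85.4
```

```bash
python3 - <<'E'
from h import *
a=grab('scene','1')['color'][:,:,::-1];b=grab('top','1')['color'][:,:,::-1]
def c(i,x,y,w,h,s): return cv2.resize(i[y:y+h,x:x+w],None,fx=s,fy=s,interpolation=cv2.INTER_CUBIC)
cv2.imwrite('pics/d1.png',np.hstack([c(a,310,165,100,140,4),c(b,345,160,100,140,4)]))
E
python3 st.py
```

```text
t2.53 pos [ 472.6 -314.6  160.9] toolx deg -25.9 F [ 0.5  -0.15  0.67] w 85.2 j [-0.3   0.35 -0.23  0.   -0.99  1.42]
```

View pics/d1.png

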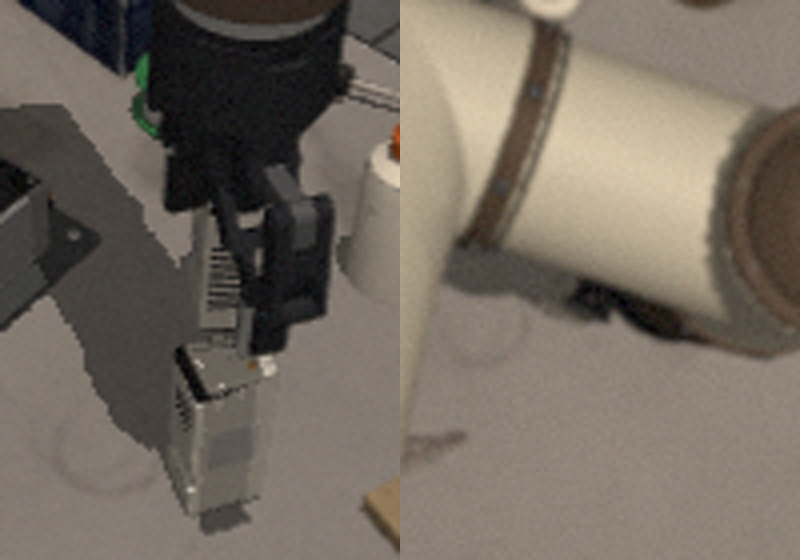

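```bash
python3 - <<'E'
from h import *
d=load('scene','1'); u=np.array([.438,.899,0]); c=np.array([472.6,-314.6,174])
for s in(-57,-42.5,42.5,57): print(s,(proj(d,c+u*s)[0]-[310,165])*4)
P=cloud(d); Z=P[235:255,370:395]; 
for v in (236,240,244,248): print(v,[tuple(P[v,x].round(0)) for x in (372,376,380,384,388)])
E
```

```text
-57 [276.25504846 356.32407334]
-42.5 [262.99854273 331.3082374 ]
42.5 [192.7057474  198.77351578]
57 [181.84995525 178.3219866 ]
236 [(np.float64(436.0), np.float64(-356.0), np.float64(221.0)), (np.float64(430.0), np.float64(-368.0), np.float64(235.0)), (np.float64(432.0), np.float64(-374.0), np.float64(239.0)), (np.float64(449.0), np.float64(-370.0), np.float64(222.0)), (np.float64(447.0), np.float64(-379.0), np.float64(231.0))]
240 [(np.float64(436.0), np.float64(-356.0), np.float64(212.0)), (np.float64(429.0), np.float64(-369.0), np.float64(228.0)), (np.float64(432.0), np.float64(-375.0), np.float64(230.0)), (np.float64(440.0), np.float64(-377.0), np.float64(226.0)), (np.float64(445.0), np.float64(-381.0), np.float64(225.0))]
244 [(np.float64(441.0), np.float64(-354.0), np.float64(196.0)), (np.float64(428.0), np.float64(-371.0), np.float64(220.0)), (np.float64(431.0), np.float64(-377.0), np.float64(223.0)), (np.float64(438.0), np.float64(-379.0), np.float64(220.0)), (np.float64(444.0), np.float64(-383.0), np.float64(218.0))]
248 [(np.float64(442.0), np.float64(-354.0), np.float64(184.0)), (np.float64(441.0), np.float64(-363.0), np.float64(192.0)), (np.float64(448.0), np.float64(-366.0), np.float64(189.0)), (np.float64(587.0), np.float64(-280.0), np.float64(1.0)), (np.float64(594.0), np.float64(-286.0), np.float64(-0.0))]
```

>>> {"method": "apply_moves", "body": {"plan": [-1,0,-0.001,-0.025,0,-1,0,-0.001,-0.05,0,-1,0,-0.001,-0.07,0,-1,0,-0.001,-0.082,0,-1,0,-0.001,-0.082,0,-1,0,-0.001,-0.082,0]}}

```text
clock: 3.03
position: [474.5, -315.8, 81.2]
ee_rot: [0.975, -0.224, 0.001, 0.0]
contact_force: [0.0, 0.2, 0.1]
gripper_width: 85.5
```

```bash
python3 - <<'E'
from h import *
a=grab('scene','2')['color'][:,:,::-1]
cv2.imwrite('pics/e1.png',cv2.resize(a[165:305,310:450],None,fx=4,fy=4,interpolation=cv2.INTER_CUBIC))
E
python3 st.py
```

```text
t3.08 pos [ 474.9 -315.9   81.7] toolx deg -25.85 F [0.62 0.68 0.78] w 85.4 j [-0.3   0.44 -0.32  0.   -0.8   1.42]
```

View pics/e1.png

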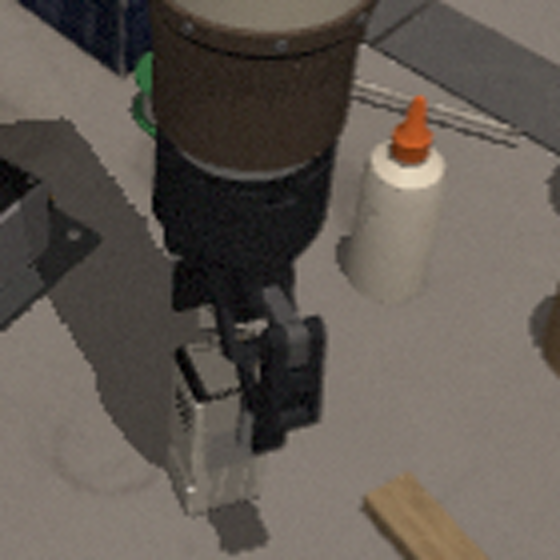

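>>> {"method": "apply_moves", "body": {"plan": [-1,-0.001,-0.001,-0.002,0,-1,-0.001,-0.001,-0.002,0,1,-0.001,-0.001,-0.002,0,1,-0.001,-0.001,-0.002,0,1,-0.001,-0.001,-0.002,0,1,-0.001,-0.001,-0.002,0,1,-0.001,-0.001,-0.002,0,1,-0.001,-0.001,-0.002,0]}}

```text
clock: 3.75
position: [472.1, -316.6, 77.6]
ee_rot: [0.975, -0.224, 0.0, 0.0]
contact_force: [-0.5, -0.3, 1.1]
gripper_width: 28.9
```

```bash
python3 - <<'E'
from h import *
a=grab('scene','3')['color'][:,:,::-1]
cv2.imwrite('pics/e2.png',cv2.resize(a[165:305,310:450],None,fx=4,fy=4,interpolation=cv2.INTER_CUBIC))
E
python3 st.py
```

```text
t3.80 pos [ 472.1 -316.6   77.6] toolx deg -25.92 F [-0.73 -1.09  2.32] w 29.2 j [-0.31  0.45 -0.33  0.   -0.8   1.42]
```

View pics/e2.png

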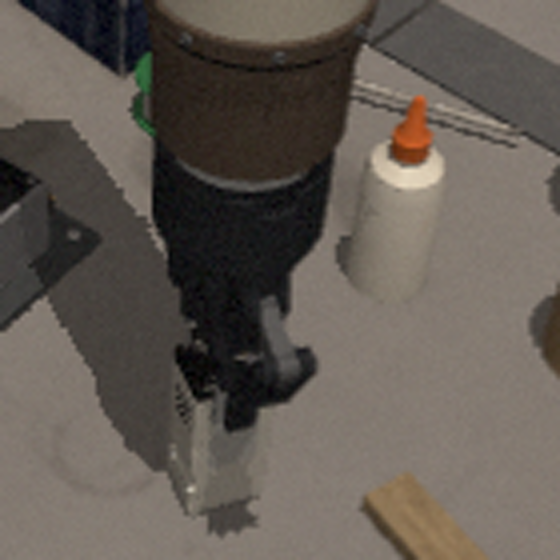

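>>> {"method": "apply_moves", "body": {"plan": [1,0,0,0.02,0,1,0,0,0.045,0,1,0,0,0.075,0,1,0,0,0.105,0,1,0,0,0.13,0,1,0,0,0.14,0,1,0,0,0.14,0,1,0,0,0.14,0]}}

```text
clock: 4.47
position: [471.3, -315.8, 216.0]
ee_rot: [0.974, -0.225, -0.001, -0.001]
contact_force: [-0.2, -0.5, -2.4]
gripper_width: 29.0
```

>>> {"method": "apply_moves", "body": {"plan": [1,0,0.025,0,5,1,0,0.06,0,10,1,0.001,0.095,0,16,1,0.001,0.13,0,22,1,0.002,0.165,0,28,1,0.002,0.2,0,32.5,1,0.003,0.23,0,32.5,1,0.003,0.25,0,32.5]}}

```text
clock: 5.13
position: [473.4, -64.1, 214.6]
ee_rot: [0.998, 0.058, -0.003, -0.0]
contact_force: [0.2, -0.6, -1.9]
gripper_width: 29.0
```

>>> {"method": "apply_moves", "body": {"plan": [1,0,0.02,0,0,1,0,0.035,0,0,1,0,0.045,0,0,1,0,0.052,0,0,1,0,0.052,0,0,1,0,0.052,0,0]}}

```text
clock: 5.63
position: [474.6, -14.7, 216.5]
ee_rot: [0.998, 0.057, -0.001, 0.0]
contact_force: [0.7, 0.2, -1.6]
gripper_width: 29.1
```

```bash
python3 st.py; python3 - <<'E'
from h import *
a=grab('scene','4')['color'][:,:,::-1];b=grab('top','4')['color'][:,:,::-1]
def c(i,x,y,w,h,s): return cv2.resize(i[y:y+h,x:x+w],None,fx=s,fy=s,interpolation=cv2.INTER_CUBIC)
cv2.imwrite('pics/f1.png',np.hstack([c(a,210,110,130,150,4)]))
cv2.imwrite('pics/f2.png',c(b,220,170,130,120,4))
E
```

```text
t5.63 pos [474.6 -14.7 216.5] toolx deg 6.58 F [ 0.65  0.17 -1.62] w 29.1 j [ 0.31  0.14 -0.37 -0.   -1.06  1.37]
```

View pics/f1.png

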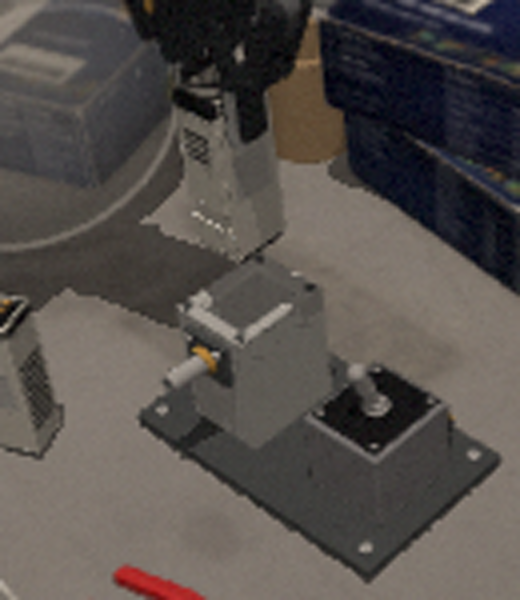

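View pics/f2.png

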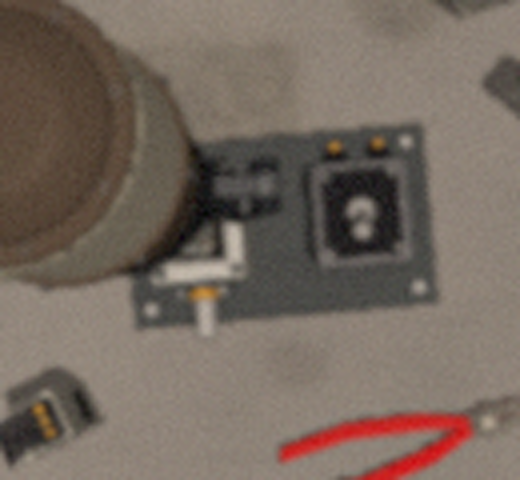

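```bash
python3 - <<'E'
from h import *
d=load('scene','4');P=cloud(d).reshape(-1,3); P=P[~np.isnan(P[:,0])]
th=np.radians(6.6);ux=np.array([np.cos(th),np.sin(th)]);uy=np.array([-np.sin(th),np.cos(th)])
O=np.array([480.8,-56.9]); q=np.c_[(P[:,:2]-O)@ux,(P[:,:2]-O)@uy,P[:,2]]
def hist(name,m,ax):
    v=q[m][:,ax]; h,e=np.histogram(v,bins=np.arange(-80,80,1)); i=np.argsort(-h)[:5]; print(name,m.sum(),[(e[k],int(h[k])) for k in sorted(i)])
near=(abs(q[:,0])<60)&(q[:,1]>0)&(q[:,1]<90)
B=near&(q[:,2]>20)&(q[:,2]<90); D=near&(q[:,2]>112)&(q[:,2]<175)
hist('block y',B,1);hist('block x',B&(q[:,1]>25),0);hist('drv y',D&(q[:,0]>-15),1);hist('drv x',D&(q[:,1]>35),0)
# plane fits
def pl(name,m,ax,val,w=5):
    for _ in range(4):
        mm=m&(abs(q[:,ax]-val)<w); o=q[mm]; A=np.c_[o[:,1-ax],o[:,2],np.ones(len(o))]; A[:,0]-=A[:,0].mean(); A[:,1]-=A[:,1].mean()
        c,*_=np.linalg.lstsq(A,o[:,ax],rcond=None); val=c[2]; 
    print(name,len(o),'slopes',np.round(c[:2],3),'val',round(c[2],2),'zmean',o[:,2].mean().round(0), 'other mean',o[:,1-ax].mean().round(1))
pl('block -y',B&(abs(q[:,0])<30),1,15,6)
pl('drv -y',D&(q[:,0]>-15)&(q[:,0]<15),1,27,6)
pl('block -x',B&(q[:,1]>22)&((abs(q[:,1]-42)>14)),0,-33,5)
pl('drv -x',D&(q[:,1]>32)&(q[:,1]<52),0,-20,5)
E
```

```text
block y 855 [(np.int64(13), 40), (np.int64(14), 129), (np.int64(15), 194), (np.int64(16), 88), (np.int64(57), 35)]
block x 343 [(np.int64(-39), 18), (np.int64(-38), 16), (np.int64(-34), 39), (np.int64(-33), 50), (np.int64(-32), 19)]
drv y 147 [(np.int64(24), 6), (np.int64(25), 23), (np.int64(26), 43), (np.int64(27), 51), (np.int64(28), 19)]
drv x 64 [(np.int64(-21), 14), (np.int64(-20), 23), (np.int64(-19), 6), (np.int64(-18), 6), (np.int64(-17), 9)]
block -y 402 slopes [-0.006 -0.002] val 15.28 zmean 56.0 other mean -0.5
drv -y 122 slopes [ 0.002 -0.013] val 26.86 zmean 159.0 other mean 0.1
block -x 86 slopes [ 0.015 -0.035] val -33.75 zmean 55.0 other mean 40.7
drv -x 60 slopes [-0.01   0.099] val -18.71 zmean 161.0 other mean 42.0
```

```bash
python3 - <<'E'
from h import *
d=load('scene','4');P=cloud(d).reshape(-1,3); P=P[~np.isnan(P[:,0])]
th=np.radians(6.6);ux=np.array([np.cos(th),np.sin(th)]);uy=np.array([-np.sin(th),np.cos(th)])
O=np.array([480.8,-56.9]); q=np.c_[(P[:,:2]-O)@ux,(P[:,:2]-O)@uy,P[:,2]]
m=(q[:,1]>31)&(q[:,1]<55)&(q[:,0]>-30)&(q[:,0]<-8)&(q[:,2]>125)&(q[:,2]<240)
for z in range(130,240,6):
    s=m&(q[:,2]>=z)&(q[:,2]<z+6); 
    if s.sum(): print(z,s.sum(),np.median(q[s][:,0]).round(1),q[s][:,0].min().round(1))
s=m&(q[:,2]>178)&(q[:,2]<225)&(q[:,0]<-16); print('upper',s.sum(),np.median(q[s][:,0])); 
m=(q[:,1]>20)&(q[:,1]<66)&(q[:,0]>-40)&(q[:,0]<-28)&(abs(q[:,1]-42)>12)
for z in range(15,98,10):
    s=m&(q[:,2]>=z)&(q[:,2]<z+10); print(z,s.sum(),np.median(q[s][:,0]).round(1) if s.sum() else '')
# well rim in top image 0: inner hole edges vs outer block
d=load('top','0');P=cloud(d);q=np.dstack([(P[...,:2]-O)@ux,(P[...,:2]-O)@uy,P[...,2]]).reshape(-1,3)
top=q[(q[:,2]>94)&(q[:,2]<103)&(abs(q[:,0])<45)&(q[:,1]>10)&(q[:,1]<80)]
mid=top[abs(top[:,1]-45)<10][:,0]; print('front rim',np.percentile(mid[mid<0],[2,98]),'back rim',np.percentile(mid[mid>0],[2,98]))
mid=top[abs(top[:,0])<10][:,1]; print('rims y',np.percentile(mid[mid<45],[2,98]),np.percentile(mid[mid>45],[2,98]))
E
```

```text
142 6 -17.5 -18.9
148 11 -20.0 -20.7
154 13 -19.7 -20.9
160 17 -20.0 -20.5
166 22 -17.2 -20.3
172 8 -17.6 -19.5
178 10 -20.1 -20.9
184 16 -20.1 -20.8
190 17 -19.8 -21.9
196 16 -20.1 -21.2
202 15 -19.7 -20.8
208 16 -20.1 -21.5
214 16 -19.7 -20.6
220 16 -20.5 -21.5
226 17 -19.7 -21.3
232 18 -19.6 -20.9
238 6 -19.7 -20.4
upper 118 -19.866242779354444
15 15 -32.6
25 16 -32.9
35 17 -33.0
45 12 -32.6
55 10 -32.5
65 14 -36.7
75 14 -35.9
85 31 -34.0
95 22 -31.6
front rim [-36.6269656  -23.12943752] back rim [22.18895002 33.89977525]
rims y [17.79346803 28.29100929] [61.22375228 71.56087825]
```

>>> {"method": "apply_moves", "body": {"plan": [1,0,0.0005,-0.015,0,1,0,0.0005,-0.03,0,1,0,0.0005,-0.036,0,1,0,0.0005,-0.039,0,1,0,0.0005,-0.039,0,1,0,0.0005,-0.039,0]}}

```text
clock: 6.23
position: [475.5, -14.2, 178.9]
ee_rot: [0.998, 0.057, 0.0, 0.0]
contact_force: [-0.3, 0.4, -2.5]
gripper_width: 29.7
```

>>> {"method": "apply_moves", "body": {"plan": [1,0,0,-0.002,0,1,0,0,-0.004,0,1,0,0,-0.006,0,1,0,0,-0.008,0]}}

```text
clock: 6.57
position: [475.1, -13.9, 170.4]
ee_rot: [0.998, 0.057, 0.0, -0.0]
contact_force: [1.1, 0.1, -2.3]
gripper_width: 29.2
```

```bash
python3 st.py; python3 - <<'E'
from h import *
a=grab('scene','5')['color'][:,:,::-1]
cv2.imwrite('pics/g1.png',cv2.resize(a[110:260,210:340],None,fx=4,fy=4,interpolation=cv2.INTER_CUBIC))
E
```

```text
t6.57 pos [475.1 -13.9 170.4] toolx deg 6.58 F [ 1.11  0.1  -2.29] w 29.2 j [ 0.31  0.19 -0.44 -0.   -0.94  1.37]
```

View pics/g1.png

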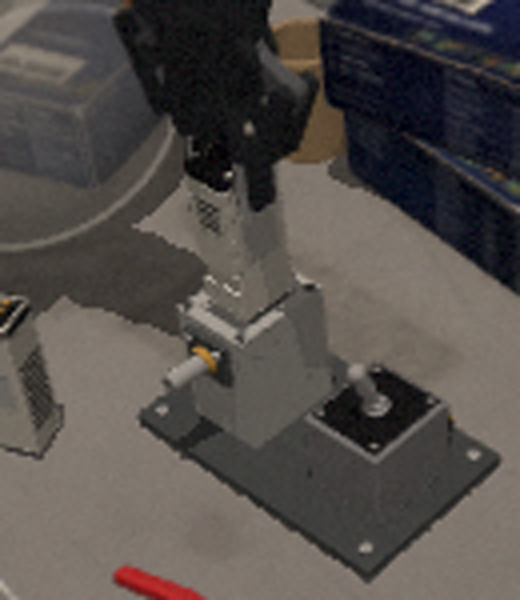

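>>> {"method": "apply_moves", "body": {"plan": [1,0,0,-0.002,0,1,0,0,-0.004,0,1,0,0,-0.006,0,1,0,0,-0.008,0]}}

```text
clock: 6.95
position: [475.0, -13.9, 162.1]
ee_rot: [0.998, 0.057, -0.0, -0.0]
contact_force: [-0.1, -0.2, -1.5]
gripper_width: 28.9
```

>>> {"method": "apply_moves", "body": {"plan": [1,0,0,-0.002,0,1,0,0,-0.004,0,1,0,0,-0.006,0,1,0,0,-0.007,0]}}

```text
clock: 7.28
position: [474.8, -14.0, 154.9]
ee_rot: [0.998, 0.057, -0.0, 0.0]
contact_force: [-0.4, -0.3, -1.7]
gripper_width: 29.2
```

>>> {"method": "apply_moves", "body": {"plan": [1,0,0,-0.002,0,1,0,0,-0.004,0,1,0,0,-0.004,0]}}

```text
clock: 7.53
position: [475.0, -13.9, 151.0]
ee_rot: [0.998, 0.057, -0.0, 0.0]
contact_force: [0.0, -0.1, -1.2]
gripper_width: 29.3
```

>>> {"method": "apply_moves", "body": {"plan": [1,0,0,-0.002,0,1,0,0,-0.004,0,1,0,0,-0.004,0]}}

```text
clock: 7.78
position: [475.4, -14.0, 148.2]
ee_rot: [0.998, 0.057, 0.0, 0.0]
contact_force: [-0.5, -0.2, 3.9]
gripper_width: 29.4
```

>>> {"method": "apply_moves", "body": {"plan": [1,0,0,-0.002,0,1,0,0,-0.003,0,1,0,0,-0.003,0]}}

```text
clock: 8.03
position: [475.4, -14.1, 145.6]
ee_rot: [0.998, 0.058, 0.001, 0.0]
contact_force: [-2.0, 0.4, 6.0]
gripper_width: 29.2
```

>>> {"method": "apply_moves", "body": {"plan": [1,0,0,-0.002,0,1,0,0,-0.003,0,1,0,0,-0.003,0]}}

```text
clock: 8.28
position: [475.3, -14.1, 142.3]
ee_rot: [0.998, 0.057, 0.001, 0.0]
contact_force: [-2.2, -0.4, 3.1]
gripper_width: 29.2
```

>>> {"method": "apply_moves", "body": {"plan": [1,0,0,-0.002,0,1,0,0,-0.004,0,1,0,0,-0.004,0]}}

```text
clock: 8.53
position: [475.3, -14.0, 137.9]
ee_rot: [0.998, 0.057, 0.001, 0.0]
contact_force: [-0.9, -0.4, 1.5]
gripper_width: 29.0
```

>>> {"method": "apply_moves", "body": {"plan": [1,0,0,-0.002,0,1,0,0,-0.004,0,1,0,0,-0.006,0,1,0,0,-0.006,0]}}

```text
clock: 8.87
position: [475.4, -13.9, 131.6]
ee_rot: [0.998, 0.057, 0.001, 0.0]
contact_force: [-0.5, -0.3, 0.9]
gripper_width: 29.3
```

>>> {"method": "apply_moves", "body": {"plan": [1,0,0,-0.0015,0,1,0,0,-0.003,0,1,0,0,-0.003,0]}}

```text
clock: 9.12
position: [475.3, -13.9, 128.4]
ee_rot: [0.998, 0.057, 0.0, -0.0]
contact_force: [0.4, -0.5, 1.4]
gripper_width: 29.6
```

>>> {"method": "apply_moves", "body": {"plan": [1,0,0,-0.001,0,1,0,0,-0.002,0,1,0,0,-0.002,0]}}

```text
clock: 9.37
position: [475.2, -13.8, 125.9]
ee_rot: [0.998, 0.057, 0.0, -0.0]
contact_force: [1.7, -0.4, -1.9]
gripper_width: 29.0
```

>>> {"method": "apply_moves", "body": {"plan": [1,0,0,-0.001,0,1,0,0,-0.001,0]}}

```text
clock: 9.53
position: [475.1, -13.8, 124.6]
ee_rot: [0.998, 0.057, 0.0, -0.0]
contact_force: [1.7, -0.4, -4.2]
gripper_width: 29.1
```

>>> {"method": "apply_moves", "body": {"plan": [1,0,0,-0.001,0,1,0,0,-0.001,0]}}

```text
clock: 9.7
position: [475.2, -13.8, 123.9]
ee_rot: [0.998, 0.057, 0.0, -0.0]
contact_force: [1.7, 0.4, -4.2]
gripper_width: 29.0
```

>>> {"method": "apply_moves", "body": {"plan": [1,0,0,-0.001,0,1,0,0,-0.001,0]}}

```text
clock: 9.87
position: [475.2, -13.8, 123.4]
ee_rot: [0.998, 0.057, 0.0, -0.0]
contact_force: [0.6, 0.3, -1.1]
gripper_width: 29.0
```

>>> {"method": "apply_moves", "body": {"plan": [1,0,0,-0.001,0,1,0,0,-0.001,0]}}

```text
clock: 10.03
position: [475.3, -13.8, 122.7]
ee_rot: [0.998, 0.057, 0.0, -0.0]
contact_force: [0.2, -0.0, 2.6]
gripper_width: 29.5
```

>>> {"method": "apply_moves", "body": {"plan": [1,0,0,-0.001,0,1,0,0,-0.001,0]}}

```text
clock: 10.2
position: [475.4, -13.8, 122.0]
ee_rot: [0.998, 0.057, 0.001, -0.0]
contact_force: [-1.2, 0.7, 5.3]
gripper_width: 29.0
```

```bash
python3 st.py; python3 - <<'E'
from h import *
a=grab('scene','6')['color'][:,:,::-1]
cv2.imwrite('pics/g2.png',cv2.resize(a[110:260,210:340],None,fx=4,fy=4,interpolation=cv2.INTER_CUBIC))
E
```

```text
t10.20 pos [475.4 -13.8 122. ] toolx deg 6.59 F [-1.23  0.7   5.31] w 29.0 j [ 0.31  0.25 -0.5   0.   -0.82  1.37]
```

View pics/g2.png

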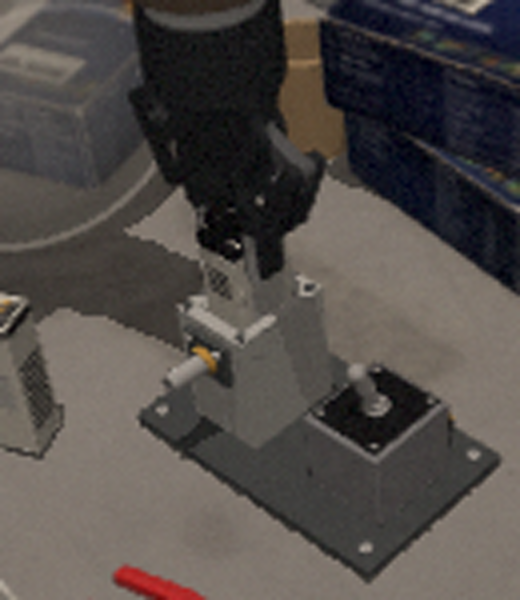

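>>> {"method": "apply_moves", "body": {"plan": [1,0,0,-0.0007,0,1,0,0,-0.0007,0]}}

```text
clock: 10.42
position: [475.4, -13.8, 121.6]
ee_rot: [0.998, 0.057, 0.001, 0.0]
contact_force: [-1.7, 0.8, 6.8]
gripper_width: 29.3
```

>>> {"method": "apply_moves", "body": {"plan": [1,0,0,0.001,0,1,0,0,0.0017,0,1,0,0,0.0017,0]}}

```text
clock: 10.67
position: [475.3, -13.8, 122.7]
ee_rot: [0.998, 0.057, 0.0, -0.0]
contact_force: [0.2, 1.5, 5.3]
gripper_width: 29.0
```

>>> {"method": "apply_moves", "body": {"plan": [0.2,0,0,0,0,0,0,0,0,0,-0.3,0,0,0,0,-0.3,0,0,0,0,-0.3,0,0,0,0,-0.3,0,0,0.004,0]}}

```text
clock: 11.17
position: [474.1, -14.2, 125.5]
ee_rot: [0.998, 0.057, -0.001, 0.0]
contact_force: [-1.1, -0.1, 0.5]
gripper_width: 55.5
```

>>> {"method": "apply_moves", "body": {"plan": [-0.3,0,0,0.02,0,-0.3,0,0,0.045,0,-0.3,0,0,0.07,0,-0.3,0,0,0.09,0,1,-0.02,-0.03,0.09,0,1,-0.05,-0.06,0.09,0,1,-0.08,-0.09,0.09,0,1,-0.1,-0.105,0.09,0]}}

```text
clock: 11.83
position: [372.3, -120.4, 216.3]
ee_rot: [0.998, 0.057, -0.0, -0.0]
contact_force: [0.4, 0.8, 0.1]
gripper_width: 7.1
```

```bash
python3 st.py; python3 - <<'E'
from h import *
a=grab('scene','7')['color'][:,:,::-1];b=grab('top','7')['color'][:,:,::-1]
cv2.imwrite('pics/k1.png',np.hstack([cv2.resize(i,None,fx=4,fy=4,interpolation=cv2.INTER_CUBIC) for i in(a[130:260,220:320],b[180:310,240:340])]))
th=np.radians(6.6);ux=np.array([np.cos(th),np.sin(th)]);uy=np.array([-np.sin(th),np.cos(th)])
O=np.array([480.8,-56.9])
for n in('scene','top'):
    P=cloud(load(n,'7')).reshape(-1,3);q=np.c_[(P[:,:2]-O)@ux,(P[:,:2]-O)@uy,P[:,2]]
    m=(abs(q[:,0])<24)&(abs(q[:,1]-44)<18)&(q[:,2]>125)&(q[:,2]<175)
    if m.sum(): print(n,m.sum(),'top z',np.percentile(q[m][:,2],[50,80,90]).round(1))
E
```

```text
t11.83 pos [ 372.3 -120.4  216.3] toolx deg 6.52 F [0.43 0.78 0.1 ] w 7.1 j [ 0.11 -0.01 -0.54 -0.   -1.05  1.58]
scene 183 top z [139.4 149.7 154.1]
top 283 top z [154.2 155.4 156.1]
```

View pics/k1.png

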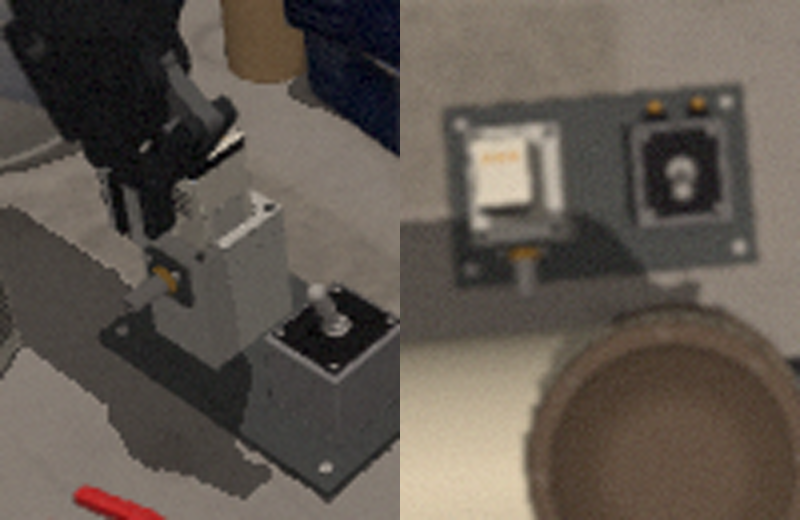

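>>> {"method": "apply_moves", "body": {"plan": [1,0.03,0.03,0,0,1,0.06,0.06,0,0,1,0.085,0.09,0,0,1,0.1,0.105,0,0,1,0.102,0.106,-0.02,0,1,0.102,0.106,-0.04,0,1,0.102,0.106,-0.056,0,1,0.102,0.106,-0.056,0]}}

```text
clock: 12.6
position: [475.2, -12.7, 157.2]
ee_rot: [0.998, 0.057, -0.004, 0.0]
contact_force: [-0.4, -0.4, -0.4]
gripper_width: -0.3
```

>>> {"method": "apply_moves", "body": {"plan": [1,0,0,-0.002,0,1,0,0,-0.003,0,1,0,0,-0.003,0]}}

```text
clock: 12.85
position: [477.7, -12.7, 158.3]
ee_rot: [0.998, 0.057, 0.001, -0.0]
contact_force: [-0.2, -0.2, 1.4]
gripper_width: 0.2
```

>>> {"method": "apply_moves", "body": {"plan": [1,0,0,-0.001,0,1,0,0,-0.001,0]}}

```text
clock: 13.02
position: [477.3, -12.9, 157.0]
ee_rot: [0.998, 0.057, 0.001, -0.0]
contact_force: [-0.0, 0.3, 0.2]
gripper_width: -0.4
```

>>> {"method": "apply_moves", "body": {"plan": [1,0,0,-0.001,0,1,0,0,-0.001,0]}}

```text
clock: 13.18
position: [477.0, -13.0, 155.5]
ee_rot: [0.998, 0.057, 0.0, -0.0]
contact_force: [0.3, -0.4, -0.1]
gripper_width: -0.5
```

>>> {"method": "apply_moves", "body": {"plan": [1,0,0,-0.001,0,1,0,0,-0.001,0,1,0,0,-0.001,0]}}

```text
clock: 13.43
position: [476.9, -13.0, 154.3]
ee_rot: [0.998, 0.057, -0.0, 0.0]
contact_force: [0.3, -0.2, -0.4]
gripper_width: 0.0
```

>>> {"method": "apply_moves", "body": {"plan": [1,0,0,-0.001,0,1,0,0,-0.001,0,1,0,0,-0.001,0]}}

```text
clock: 13.68
position: [477.1, -13.0, 153.5]
ee_rot: [0.998, 0.057, 0.0, 0.0]
contact_force: [-0.3, 0.1, 1.9]
gripper_width: 0.1
```

>>> {"method": "apply_moves", "body": {"plan": [1,0,0,-0.001,0,1,0,0,-0.001,0,1,0,0,-0.001,0]}}

```text
clock: 13.93
position: [477.2, -13.0, 152.8]
ee_rot: [0.998, 0.057, 0.0, 0.0]
contact_force: [-1.6, -0.5, 6.3]
gripper_width: -0.3
```

>>> {"method": "apply_moves", "body": {"plan": [1,0,0,-0.001,0,1,0,0,-0.001,0,1,0,0,-0.001,0]}}

```text
clock: 14.18
position: [477.2, -13.0, 152.1]
ee_rot: [0.998, 0.058, 0.0, 0.0]
contact_force: [-1.4, -0.5, 6.7]
gripper_width: 0.3
```

>>> {"method": "apply_moves", "body": {"plan": [1,0,0,0.0015,0,1,0,0,0.003,0,1,0,0,0.02,0,1,-0.02,-0.03,0.045,0,1,-0.05,-0.06,0.06,0,1,-0.075,-0.09,0.06,0,1,-0.075,-0.097,0.06,0,1,-0.075,-0.097,0.06,0]}}

```text
clock: 14.85
position: [400.5, -111.3, 211.3]
ee_rot: [0.998, 0.056, 0.0, -0.0]
contact_force: [1.5, 0.3, 0.1]
gripper_width: -0.0
```

```bash
python3 st.py; python3 - <<'E'
from h import *
grab('scene','8');grab('top','8')
th=np.radians(6.6);ux=np.array([np.cos(th),np.sin(th)]);uy=np.array([-np.sin(th),np.cos(th)])
O=np.array([480.8,-56.9])
P=cloud(load('top','8')).reshape(-1,3);q=np.c_[(P[:,:2]-O)@ux,(P[:,:2]-O)@uy,P[:,2]]
m=(abs(q[:,0])<24)&(abs(q[:,1]-44)<18)&(q[:,2]>145)&(q[:,2]<165)
if m.sum(): print(m.sum(),'top z',np.median(q[m][:,2]).round(1))
p=arm.read_state()['position'][:2]-O; print('tcp dock',p@ux,p@uy)
E
```

```text
t14.85 pos [ 400.5 -111.3  211.3] toolx deg 6.39 F [1.52 0.27 0.13] w -0.0 j [ 0.12  0.04 -0.5  -0.   -1.03  1.56]
257 top z 154.4
tcp dock -84.32518229374588 -43.73071626256193
```

>>> {"method": "apply_moves", "body": {"plan": [1,0.027,-0.008,-0.03,0,1,0.027,-0.008,-0.06,0,1,0.027,-0.008,-0.09,0,1,0.027,-0.008,-0.11,0,1,0.027,-0.008,-0.12,0,1,0.027,-0.008,-0.12,0,1,0.027,-0.008,-0.12,0]}}

```text
clock: 15.53
position: [429.5, -117.3, 90.5]
ee_rot: [0.998, 0.058, -0.001, 0.0]
contact_force: [-0.6, 0.2, 0.4]
gripper_width: -0.1
```

```bash
python3 st.py; python3 - <<'E'
from h import *
a=grab('scene','9')['color'][:,:,::-1]
cv2.imwrite('pics/m1.png',cv2.resize(a[130:260,220:350],None,fx=4,fy=4,interpolation=cv2.INTER_CUBIC))
E
```

```text
t15.53 pos [ 429.5 -117.3   90.5] toolx deg 6.66 F [-0.63  0.16  0.36] w -0.1 j [ 0.1   0.25 -0.61  0.   -0.71  1.59]
```

View pics/m1.png

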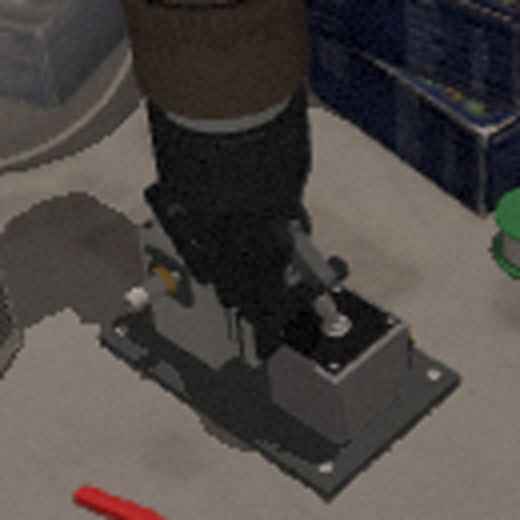

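>>> {"method": "apply_moves", "body": {"plan": [1,0.01,0.001,0,0,1,0.018,0.002,0,0,1,0.023,0.0025,0,0,1,0.028,0.003,0,0,1,0.033,0.004,0,0,1,0.038,0.0045,0,0,1,0.042,0.005,0,0,1,0.042,0.005,0,0]}}

```text
clock: 16.25
position: [471.8, -112.9, 91.3]
ee_rot: [0.998, 0.057, 0.0, 0.0]
contact_force: [-1.0, -1.2, 0.8]
gripper_width: -0.1
```

>>> {"method": "apply_moves", "body": {"plan": [1,0.002,0,0,0,1,0.004,0.0005,0,0,1,0.004,0.0005,0,0]}}

```text
clock: 16.5
position: [475.3, -112.5, 91.4]
ee_rot: [0.998, 0.057, 0.0, 0.0]
contact_force: [-1.8, -1.3, 1.1]
gripper_width: 0.0
```

>>> {"method": "apply_moves", "body": {"plan": [1,0.002,0,0,0,1,0.004,0.0005,0,0,1,0.004,0.0005,0,0]}}

```text
clock: 16.75
position: [479.5, -112.0, 91.3]
ee_rot: [0.998, 0.057, 0.0, 0.0]
contact_force: [-1.8, -0.8, 1.3]
gripper_width: -0.1
```

>>> {"method": "apply_moves", "body": {"plan": [1,0.002,0,0,0,1,0.002,0,0,0]}}

```text
clock: 16.92
position: [481.0, -111.8, 91.1]
ee_rot: [0.998, 0.057, -0.0, -0.0]
contact_force: [-1.0, 0.2, 1.2]
gripper_width: 0.1
```

>>> {"method": "apply_moves", "body": {"plan": [1,0.002,0,0,0,1,0.002,0,0,0]}}

```text
clock: 17.08
position: [481.4, -111.9, 90.9]
ee_rot: [0.998, 0.057, -0.002, -0.0]
contact_force: [-5.5, -0.1, 2.9]
gripper_width: 0.0
```

```bash
python3 st.py; python3 - <<'E'
from h import *
a=grab('scene','10')['color'][:,:,::-1]
cv2.imwrite('pics/m2.png',cv2.resize(a[130:260,220:350],None,fx=4,fy=4,interpolation=cv2.INTER_CUBIC))
E
```

```text
t17.08 pos [ 481.4 -111.9   90.9] toolx deg 6.55 F [-5.54 -0.11  2.88] w 0.0 j [ 0.1   0.32 -0.49 -0.   -0.76  1.59]
```

View pics/m2.png

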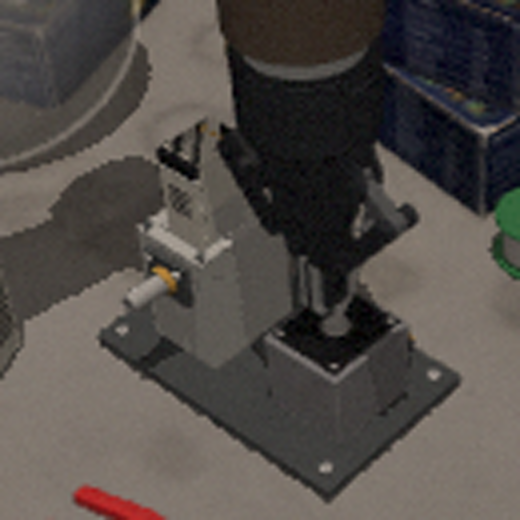

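Force rose to 5.5 N: the end stop. One small extra push, then retreat back and up.

>>> {"method": "apply_moves", "body": {"plan": [1,0.001,0,0,0,1,0.001,0,0,0]}}

```text
clock: 17.3
position: [481.5, -112.0, 90.8]
ee_rot: [0.998, 0.057, -0.003, -0.0]
contact_force: [-7.5, 0.4, 5.0]
gripper_width: -0.0
```

>>> {"method": "apply_moves", "body": {"plan": [1,-0.01,-0.001,0,0,1,-0.03,-0.003,0,0,1,-0.06,-0.007,0,0,1,-0.08,-0.02,0.03,0,1,-0.08,-0.05,0.06,0,1,-0.08,-0.08,0.09,0,1,-0.08,-0.11,0.12,0,1,-0.08,-0.14,0.14,0]}}

```text
clock: 17.97
position: [405.3, -253.5, 235.0]
ee_rot: [0.998, 0.058, 0.004, 0.001]
contact_force: [1.3, 0.9, -1.0]
gripper_width: -0.0
```

>>> {"method": "apply_moves", "body": {"plan": [1,-0.01,-0.03,0,0,1,-0.01,-0.07,0,0,1,-0.01,-0.1,0,0,1,-0.01,-0.12,0,0,1,-0.01,-0.12,0,0]}}

```text
clock: 18.38
position: [394.6, -375.4, 231.0]
ee_rot: [0.998, 0.056, 0.001, 0.001]
contact_force: [-0.1, -0.4, -0.1]
gripper_width: 0.2
```

```bash
python3 st.py; python3 - <<'E'
from h import *
a=grab('scene','11')['color'][:,:,::-1];b=grab('top','11')['color'][:,:,::-1]
cv2.imwrite('pics/n1.png',np.hstack([cv2.resize(i,None,fx=4,fy=4,interpolation=cv2.INTER_CUBIC) for i in(a[130:260,230:330],b[180:310,240:340])]))
cv2.imwrite('pics/n2.png',a)
th=np.radians(6.6);ux=np.array([np.cos(th),np.sin(th)]);uy=np.array([-np.sin(th),np.cos(th)])
O=np.array([480.8,-56.9])
for n in('scene','top'):
  P=cloud(load(n,'11')).reshape(-1,3);q=np.c_[(P[:,:2]-O)@ux,(P[:,:2]-O)@uy,P[:,2]]
  m=(abs(q[:,0])<24)&(abs(q[:,1]-44)<18)&(q[:,2]>149)&(q[:,2]<165); print(n,'drv top z',np.median(q[m][:,2]).round(1))
  m=(abs(q[:,0])<35)&(abs(q[:,1]+55)<20)&(q[:,2]>97)&(q[:,2]<125); print('tip',m.sum(),q[m].mean(0).round(1))
E
```

```text
t18.38 pos [ 394.6 -375.4  231. ] toolx deg 6.36 F [-0.15 -0.41 -0.08] w 0.2 j [-0.46  0.25 -0.19  0.   -1.13  2.14]
scene drv top z 154.4
tip 34 [ 12.3 -60.1 104.1]
top drv top z 154.6
tip 29 [ 13.  -55.5 105.7]
```

View pics/n1.png

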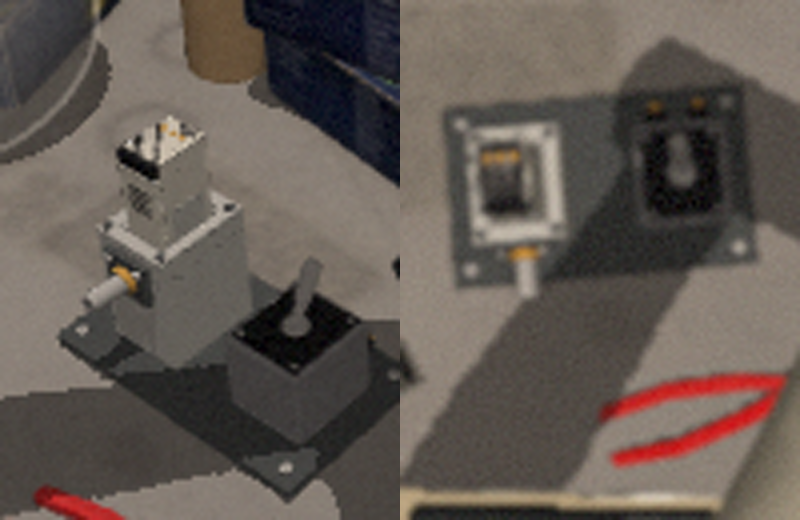

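View pics/n2.png

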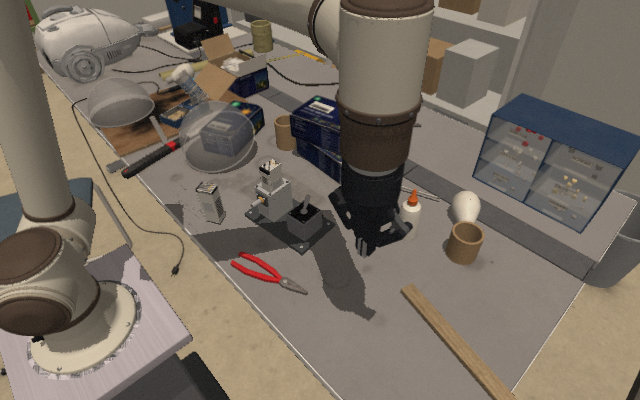

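```bash
python3 - <<'E'
from h import *
th=np.radians(6.6);ux=np.array([np.cos(th),np.sin(th)]);uy=np.array([-np.sin(th),np.cos(th)])
O=np.array([480.8,-56.9])
for t in('0','11'):
 for n in('scene','top'):
  P=cloud(load(n,t)).reshape(-1,3);q=np.c_[(P[:,:2]-O)@ux,(P[:,:2]-O)@uy,P[:,2]]
  m=(abs(q[:,0])<35)&(abs(q[:,1]+55)<20)&(q[:,2]>97)&(q[:,2]<125); s=q[m]; print(t,n,'tip x min/mean/max',np.percentile(s[:,0],[3,50,97]).round(1),'zmax',np.percentile(s[:,2],97).round(1))
E
python3 st.py
```

```text
0 scene tip x min/mean/max [-17.1 -14.   -7.6] zmax 110.8
0 top tip x min/mean/max [-17.  -11.7  -5.1] zmax 112.9
11 scene tip x min/mean/max [ 7.2 12.  17.9] zmax 110.9
11 top tip x min/mean/max [ 6.  12.7 19.6] zmax 111.4
t18.48 pos [ 394.2 -372.5  231. ] toolx deg 6.48 F [-0.05  0.05  0.41] w -0.2 j [-0.46  0.24 -0.2  -0.   -1.13  2.14]
```

```bash
python3 -c "
from bench import arm
print(arm.job_done())"; python3 st.py
```

```text
the job is handed in; nothing more can be done
None
the job is handed in; nothing more can be done
```

The driver is in the well with its grooved side towards the plunger, and the toggle is fully on. I handed the job in at about 18.5 s of the 54 s.

**Driver chosen:** four boxes looked alike, at top-view pixels (231,274), (343,159), (360,191) and (396,230). I took the one at (396,230), the farthest to the robot's right. I turned it about 32.5° to the dock's heading, and the depth image showed the groove on its -x face before it went in.

**Seating:**
- The ball met the driver with its underside about 72 mm above the desk.
- The force rose to about 8 N, then turned to a downward pull of about 2.5 N as the ball entered the groove.
- After that the contact pins pushed back with up to about 8.5 N, well under the 30 N limit.
- I let go, then touched and lightly pressed the top with closed fingers. Contact came at a height of about 153.8 mm, which puts the underside at about 46 mm.

**Toggle:** I threw it only after that, pushing until its end stop at about 7.5 N. The lever tip moved from about -13 mm to about +12 mm in dock x, as expected for fully on.

**Last checks:**
- The two cameras put the driver's top at 154.4 and 154.6 mm. That is 0.6 to 0.8 mm above the touch reading, and the top camera also read about 0.5 mm high on the driver at the start.
- The driver rests about 1 mm higher than where I pressed it. I take this as the pins lifting it within the groove's play.
- I could not see the ball itself; that it clicked in is inferred from the forces and heights.
- The final pictures show nothing else on the desk visibly moved. The reel and the two look-alikes near it were hidden behind the arm.

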